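Set the flip tags on the watchmaker's stock board

ROBOT

A 7-joint arm with a two-finger parallel gripper is mounted at the origin on the work surface. World frame = base frame: x ahead of the robot, y to its left, z up, the work surface at z = 0. Lengths are in m, angles in rad, forces in N, time in s.
With the tool pointing down it reaches from about 0.425 to 0.95 m from the base axis. Payload 4.7 kg.
Tool frame: the origin (TCP) lies on the centre line of the jaws, within the pads' length; the fingertips stand 25 mm ahead of it and the grasp point (between the pads) lies 6 mm ahead of it; z points along the fingers, y is the line along which they close (so a half turn about z gives the same grasp; the last joint's range is limited). The gripper opens to 85 mm and grips with 20 to 120 N. Pads are 22 mm wide; open, the fingers measure 114 mm over their backs; the gripper's body (76 mm by 85 mm) begins 54 mm behind the grasp point. The pads swing forward as they close: fully open they stand 13 mm farther back than shut.
Start: joints at [-1.338, 0.469, -0.049, 1.532, 0.024, 1.141, -0.082], TCP at [0.175, 0.652, 0.256] pointing down, gripper open.
Joint ranges: [-2.59, 2.59], [-0.33, 1.99], [-1.39, 1.29], [0.1, 2.45], [-1.04, 4.18], [0.21, 1.99], [-2.66, 2.66]. Speed limits (rad/s): [2.57, 2.57, 3.14, 3.14, 3.14, 3.14, 3.14].

INTERFACE

Orientations are given as a rotation vector (axis times angle).
In Python, from rig import bot, optics, workorder gives the robot as it stands.
- The arm moves only by the tool move_arm, never from a script. Its argument "commands" is a list of rows, each a list of 3 entries, a list of its own where there are three numbers: the finger opening in cm, from 0 to 8.54, then the shift along the tool's x, y, z in cm, then the turn, a rotation vector about the tool's x, y, z in degrees. In form: [[jaw, [tx, ty, tz], [wx, wy, wz]], ...]. A call has exactly 5 rows; each row shifts and turns the commanded pose from where the row before left it, along the tool's axes as they then stand; what a row does not reach is not made up. A row lasts 1/12 s, in which the tool goes at most 41.7 mm and 7.16 degrees, less where a joint would pass 70% of its speed; a pose out of reach is approached as far as the arm can. A call with a gripper value outside its range is refused whole. The fingers move at their own pace and stop on an object; "force" is the grip in N (left out, the last holds). Time passes only in rows, so rows that do not move let the fingers close, or fill a call up. It gives the time, the measured TCP pose, the force, the opening and the grip force at its end, in the units of the state.
- bot.get_obs(): the state, without advancing time (a new reading comes with each control period).
- optics.snapshot(name): name is "scene" or "top" or "wrist"; returns (picture, depth): 400x640x3 uint8, red, green, blue; 400x640 float32, m along the optical axis (not along the pixel's ray), 0 where there is no reading.
- optics.camera_params(name): a dict with "fx", "fy", "cx", "cy" (pixels), "pose" (4x4, takes a point from camera to world coordinates). Camera axes: x right, y down, z forward; pixel columns grow to the right and rows downward; lengths in m; the calibration is good to about 2 mm. A picture is of the moment at which its call begins: read the wrist's pose just before it. camera_params takes no time and is no camera call; for the wrist camera it gives the pose at the moment of the call.
- workorder.hand_in(): hands the job in; it is judged then, once.
The state is a dict: "time_s": time; "joint_positions": joint angles; "qvel": joint speeds; "joint_torque": joint torques, N m; "eef_pos": TCP position; "tool_rot": TCP orientation; "force": force on the tool from outside, world axes, zero at the start; "wrist_torque": the same for the moment, N m; "width": finger opening in m; "finger_force": force on a finger pad.
Only numpy, scipy, OpenCV 4.12 (cv2) and the standard library are available. Lean on these libraries where they do the work, as an engineer would, in place of code of your own. Each camera call takes 0.05 s, during which the arm holds its last target. There are 200 camera calls.

TASK

Set the five hinged steel stock tags on the board to match the glass parts dish behind each: every dish filled to its rim must have its tag lying back towards the dish with the round disc face up, and every dish that is not full must have its tag lying forward, away from the dish, with the bar face up. Push over each leaf that is wrong with a fingertip, past upright, so that it drops onto its other stop: push lightly, without pinching or forcing it. Do not pick up or shift the dishes, or the tools and other things on the bench.

Things in the scene. Friction and masses are not known exactly. Their poses are not given: they have to be found in the camera images.
- board: beech stock board fixed to the bench, 170 x 460 x 12 mm; origin at the centre of its underside, x across it away from the robot, y along it. Five tags in a row along y, 75 mm apart, hinges 42 mm to -x of the board's centre line; one dish behind (+x of) each tag, 92 mm from its hinge. Which tag and which dish is in which of the five places varies
- hinge_a (a point): middle of the hinge pin of tag a, 36 mm above the bench; axes as the board's: y along the pin, +x to the dish that the tag belongs to. Fixed foot and cheeks: 54 mm wide along y, up to 6 mm above the pin; thin stop wires reach 14 mm either way in x and 8 mm above the pin. At rest the leaf's free edge is 32 mm above the pin and 38 mm to one side of it (x)
- tag_a (a joint): leaf of tag a: polished, slippery steel, 40 mm wide along the pin, 50 mm from pin to free edge, 2 mm thick, 30 g. 0 = leans to the robot, on a stop 40 degrees above level, bar face up (not full); 1.745 = leans to its dish, on a stop 40 degrees above level, disc face up (full). Swings freely, upright at 0.873; past upright it falls by its own weight to that side's stop
- hinge_b (a point): middle of the hinge pin of tag b, 36 mm above the bench; axes as the board's: y along the pin, +x to the dish that the tag belongs to. As tag a
- tag_b (a joint): leaf of tag b, made and working as that of tag a: 0 = leans to the robot, bar face up (not full); 1.745 = leans to its dish, disc face up (full)
- hinge_c (a point): middle of the hinge pin of tag c, 36 mm above the bench; axes as the board's: y along the pin, +x to the dish that the tag belongs to. As tag a
- tag_c (a joint): leaf of tag c, made and working as that of tag a: 0 = leans to the robot, bar face up (not full); 1.745 = leans to its dish, disc face up (full)
- hinge_d (a point): middle of the hinge pin of tag d, 36 mm above the bench; axes as the board's: y along the pin, +x to the dish that the tag belongs to. As tag a
- tag_d (a joint): leaf of tag d, made and working as that of tag a: 0 = leans to the robot, bar face up (not full); 1.745 = leans to its dish, disc face up (full)
- hinge_e (a point): middle of the hinge pin of tag e, 36 mm above the bench; axes as the board's: y along the pin, +x to the dish that the tag belongs to. As tag a
- tag_e (a joint): leaf of tag e, made and working as that of tag a: 0 = leans to the robot, bar face up (not full); 1.745 = leans to its dish, disc face up (full)
- dish_wheels_mid (a point): centre, half-way up, of a loose open glass dish, 56 mm across and 26 mm high (rim 38 mm above the bench), FULL to the rim with brass train wheels
- dish_crowns_mid (a point): centre, half-way up, of a loose open glass dish, 56 mm across and 26 mm high (rim 38 mm above the bench), FULL to the rim with steel winding crowns
- dish_spacers_mid (a point): centre, half-way up, of a loose open glass dish, 56 mm across and 26 mm high (rim 38 mm above the bench), FULL to the rim with dark steel spacers
- dish_few_mid (a point): centre, half-way up, of a like glass dish that is NOT full: only two brass wheels lie on its floor
- dish_empty_mid (a point): centre, half-way up, of a like glass dish that is NOT full: it is empty
- loupe: a black eyeglass loupe, 33 mm across and 34 mm high, standing at the left end of the board; origin at its underside. Leave it where it is
- tweezers: steel tweezers, about 110 mm long, lying flat (8 mm high) in front of the board; origin at its underside. Leave it where it is
- driver: a small steel screwdriver, about 110 mm long and 8 mm thick, lying on the board between the row of tags and the row of dishes, along them; origin at its underside. Leave it where it is
- case_knife: a case knife with a red handle, 136 mm long and 11 mm high, lying on the bench; origin at its underside. Leave it where it is
- jar: a glass jar with a dark steel lid, 60 mm across, 46 mm high; origin at its underside. Leave it where it is
- dust_cover: a clear dust cover with a black knob, 74 mm across, 45 mm high to the top of the knob; origin at its underside. Leave it where it is
- movement_holder: a round aluminium movement holder, 48 mm across and 18 mm high, standing behind the board; origin at its underside. Leave it where it is
There are look-alikes about, which are no part of the job. What is shaped like the part that bears dish_few_mid but blue or green is not meant.

How it is judged:
At the end, for the whole second after the job is handed in: Each of the five leaves rests, still, within 0.12 rad of the right stop: at 1.745 (disc face up, leaning to the dish) where the dish behind its hinge (within 105 mm) is one of the three full ones, at 0 (bar face up, leaning to the robot) where that dish is one of the two that are not full ((((horizontal distance between hinge_a and dish_wheels_mid below 0.105 m or horizontal distance between hinge_a and dish_crowns_mid below 0.105 m or horizontal distance between hinge_a and dish_spacers_mid below 0.105 m) and value of joint tag_a above 1.625 rad) or ((horizontal distance between hinge_a and dish_few_mid below 0.105 m or horizontal distance between hinge_a and dish_empty_mid below 0.105 m) and value of joint tag_a below 0.12 rad)) and (((horizontal distance between hinge_b and dish_wheels_mid below 0.105 m or horizontal distance between hinge_b and dish_crowns_mid below 0.105 m or horizontal distance between hinge_b and dish_spacers_mid below 0.105 m) and value of joint tag_b above 1.625 rad) or ((horizontal distance between hinge_b and dish_few_mid below 0.105 m or horizontal distance between hinge_b and dish_empty_mid below 0.105 m) and value of joint tag_b below 0.12 rad)) and (((horizontal distance between hinge_c and dish_wheels_mid below 0.105 m or horizontal distance between hinge_c and dish_crowns_mid below 0.105 m or horizontal distance between hinge_c and dish_spacers_mid below 0.105 m) and value of joint tag_c above 1.625 rad) or ((horizontal distance between hinge_c and dish_few_mid below 0.105 m or horizontal distance between hinge_c and dish_empty_mid below 0.105 m) and value of joint tag_c below 0.12 rad)) and (((horizontal distance between hinge_d and dish_wheels_mid below 0.105 m or horizontal distance between hinge_d and dish_crowns_mid below 0.105 m or horizontal distance between hinge_d and dish_spacers_mid below 0.105 m) and value of joint tag_d above 1.625 rad) or ((horizontal distance between hinge_d and dish_few_mid below 0.105 m or horizontal distance between hinge_d and dish_empty_mid below 0.105 m) and value of joint tag_d below 0.12 rad)) and (((horizontal distance between hinge_e and dish_wheels_mid below 0.105 m or horizontal distance between hinge_e and dish_crowns_mid below 0.105 m or horizontal distance between hinge_e and dish_spacers_mid below 0.105 m) and value of joint tag_e above 1.625 rad) or ((horizontal distance between hinge_e and dish_few_mid below 0.105 m or horizontal distance between hinge_e and dish_empty_mid below 0.105 m) and value of joint tag_e below 0.12 rad)) and velocity of joint tag_a between -0.1 and 0.1 rad/s and velocity of joint tag_b between -0.1 and 0.1 rad/s and velocity of joint tag_c between -0.1 and 0.1 rad/s and velocity of joint tag_d between -0.1 and 0.1 rad/s and velocity of joint tag_e between -0.1 and 0.1 rad/s); the robot touches nothing.
It fails at once if a dish is picked up, or shifted by more than 12 mm (distance of any of dish_wheels_mid, dish_crowns_mid, dish_spacers_mid, dish_few_mid, dish_empty_mid from where it was at the start of the episode above 0.012 m).
It fails at once if one of the things lying about (loupe, tweezers, screwdriver, knife, jar, dust cover, movement holder) is picked up or shifted by more than 20 mm (distance of any of loupe, tweezers, driver, case_knife, jar, dust_cover, movement_holder from where it was at the start of the episode above 0.02 m).
It fails at once if a tag is pinched or forced: the fingers or arm press on it with more than 15 N (contact force between any of the fingers, the arm and tag_a above 15 N or contact force between any of the fingers, the arm and tag_b above 15 N or contact force between any of the fingers, the arm and tag_c above 15 N or contact force between any of the fingers, the arm and tag_d above 15 N or contact force between any of the fingers, the arm and tag_e above 15 N).
It also fails if it takes over 58 s, if anything falls off the work surface, if the arm or the gripper's body presses on something with over 40 N, if the wrist force passes 120 N, or if a joint passes its speed limit or range.

## Working session

There is one attempt and no reset: what is moved stays moved. The work goes in short steps, Python scripts to look and compute and a tool call to move; the robot and the scene stay as the last step left them, time stands still between calls to the robot, and variables do not carry over. Pictures are saved under pics/ and viewed, at most 10 in all, crops included, and the job is handed in when it is done.

Besides the shell and the picture viewer there is one more tool, called after "Call:" by a JSON object that holds its "op" and its "data". move_arm: Moves the arm, as the interface text tells. Its arguments: {"type":"object","properties":{"commands":{"type":"array"},"force":{"type":"number"}},"required":["commands"]}

```bash
mkdir -p pics
cat > h.py <<'E'
import numpy as np,cv2
from rig import bot,optics,workorder
def snap(n):
    p=optics.camera_params(n); im,d=optics.snapshot(n); return im[:,:,::-1].copy(),d,p
def pt(p,d,u,v):
    z=d[int(v),int(u)]; return (p['pose']@[(u-p['cx'])/p['fx']*z,(v-p['cy'])/p['fy']*z,z,1])[:3]
E
python3 - <<'E'
from h import *
for n in ['scene','top']:
    im,d,p=snap(n); cv2.imwrite(f'pics/{n}0.png',im); np.savez(f'{n}0.npz',d=d,**p)
    print(n,p['pose'].round(3).tolist(),p['fx'])
o=bot.get_obs();print(o['time_s'],o['eef_pos'],o['tool_rot'],o['force'])
E
```

```text
scene [[0.129, 0.775, -0.619, 1.349], [0.992, -0.103, 0.079, -0.089], [-0.002, -0.624, -0.781, 1.025], [0.0, 0.0, 0.0, 1.0]] 485.26121412573445
top [[0.013, -0.997, 0.078, 0.447], [-1.0, -0.014, -0.008, 0.003], [0.009, -0.077, -0.997, 1.508], [0.0, 0.0, 0.0, 1.0]] 506.9003379830533
0.1 [0.17458976 0.65153135 0.25535627] [-4.10111244e-01 -3.11451951e+00  2.81057066e-03] [-0.55665546  0.30678201 -0.49801834]
```

View pics/top0.png

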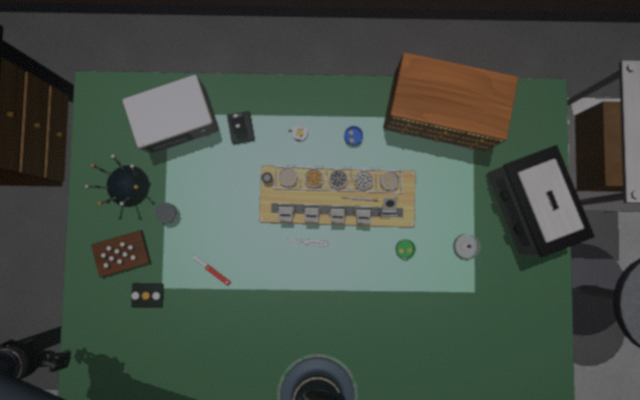

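View pics/scene0.png

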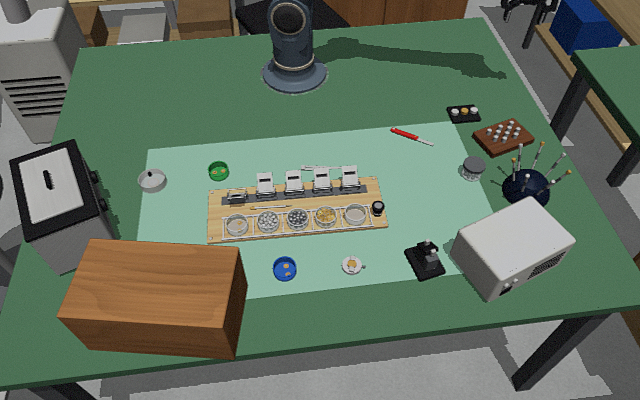

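Top view: the board is at px (260–415, 165–227). Dishes sit at u = 289, 314, 339, 364 and 390 (v≈180). Tags are at u≈286, 311, 337 and 363 (v≈214), with the fifth at (389, 203) leaning to its dish. Possible look-alikes are the blue dish (354,135), the green dish (405,249) and the white dish (300,134), all off the board. I'll check in a close crop.

Run:
```python
from h import *
a=cv2.imread('pics/top0.png')[155:250,250:425]; b=cv2.imread('pics/scene0.png')[155:250,200:395]
a=cv2.resize(a,(780,423),interpolation=cv2.INTER_CUBIC)[:,:]; b=cv2.resize(b,(780,380),interpolation=cv2.INTER_CUBIC)
cv2.imwrite('pics/crop.png',cv2.convertScaleAbs(np.vstack([cv2.resize(a,(553,300)),cv2.resize(b,(553,270))]),alpha=1.4))
z=np.load('top0.npz');d=z['d']
w=np.array([[*pt(z,d,u,v)] for v in range(155,235) for u in range(250,425) if d[v,u]>0])
img=cv2.imread('pics/top0.png')
# board top: z ~0.012, brown
P=np.array([[*pt(z,d,u,v),*img[v,u]] for v in range(155,240) for u in range(250,425) if d[v,u]>0])
print(np.percentile(P[:,2],[1,10,50,90,99]))
brown=(P[:,5]-P[:,3]>40)&(abs(P[:,2]-.012)<.006)
r=cv2.minAreaRect((P[brown][:,:2]*1000).astype(np.float32));print(r,cv2.boxPoints(r))
for u,v in [(289,180),(314,180),(339,180),(364,180),(390,180),(286,215),(311,215),(337,216),(363,217),(389,203)]:
    print(u,v,pt(z,d,u,v).round(4))
# high points: leaves' free edges
m=(P[:,2]>.050)
for q in P[m][:,:3].round(3)[::6]: print(q.tolist(),end=' ')
```

```text
[-0.00589592 -0.00150918  0.01002648  0.0365164   0.06520329]
((578.1997680664062, -51.15399169921875), (454.2066955566406, 164.86712646484375), 88.73741149902344) [[ 490.7821  -276.38583]
 [ 655.60925 -280.0186 ]
 [ 665.61743  174.07785]
 [ 500.79028  177.7106 ]]
289 180 [0.6235 0.0926 0.0115]
314 180 [0.6222 0.0182 0.0316]
339 180 [ 0.6228 -0.0549  0.0354]
364 180 [ 0.6246 -0.1286  0.0294]
390 180 [ 0.6269 -0.2064  0.0195]
286 215 [0.5171 0.0963 0.0605]
311 215 [0.5182 0.025  0.0578]
337 216 [ 0.5166 -0.0496  0.054 ]
363 217 [ 0.5145 -0.124   0.0576]
389 203 [ 0.5557 -0.1982  0.0587]
[0.635, 0.169, 0.051] [0.618, 0.16, 0.051] [0.612, 0.159, 0.051] [0.572, -0.194, 0.068] [0.573, -0.212, 0.061] [0.569, -0.197, 0.067] [0.57, -0.215, 0.063] [0.567, -0.189, 0.061] [0.567, -0.206, 0.061] [0.564, -0.181, 0.059] [0.564, -0.198, 0.063] [0.564, -0.215, 0.06] [0.561, -0.192, 0.059] [0.561, -0.209, 0.063] [0.558, -0.187, 0.058] [0.559, -0.204, 0.057] [0.556, -0.181, 0.056] [0.556, -0.198, 0.059] [0.556, -0.216, 0.054] [0.553, -0.193, 0.053] [0.553, -0.21, 0.054] [0.55, -0.19, 0.058] [0.551, -0
[... 1064 characters left out ...]
27, 0.059] [0.505, 0.119, 0.065] [0.506, 0.102, 0.062] [0.506, 0.084, 0.066] [0.506, 0.033, 0.063] [0.507, 0.016, 0.062] [0.507, -0.035, 0.062] [0.508, -0.052, 0.056] [0.508, -0.106, 0.063] [0.509, -0.124, 0.053] [0.509, -0.141, 0.058] [0.502, 0.106, 0.075] [0.503, 0.09, 0.07] [0.504, 0.039, 0.063] [0.503, 0.022, 0.07] [0.504, -0.029, 0.07] [0.505, -0.046, 0.066] [0.505, -0.066, 0.069] [0.505, -0.12, 0.069] [0.506, -0.138, 0.06] [0.501, 0.033, 0.068] [0.501, 0.016, 0.07] [0.502, -0.035, 0.066] [0.502, -0.052, 0.071] [0.503, -0.106, 0.064] [0.503, -0.123, 0.066] [0.503, -0.141, 0.062] [0.499, -0.049, 0.067] [0.499, -0.066, 0.072] [0.5, -0.121, 0.065] [0.5, -0.14, 0.067] [0.497, -0.132, 0.066]
```

View pics/crop.png

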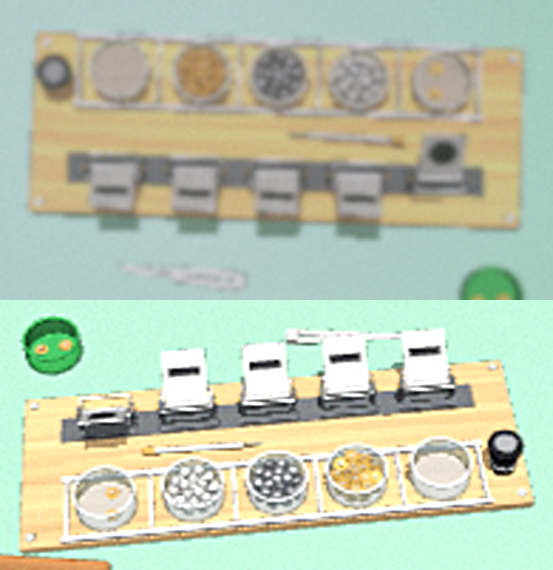

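Dishes left to right on the top view: empty (289,180), brass (314), dark (339), steel crowns (364), few (390). That means the three middle tags must go to their dishes and the rightmost to the robot. The leftmost is already right. Now moving.

Call:
{"op": "move_arm", "data": {"commands": [[0,[0,0,0],[0,0,-6.85]],[0,[0,0,0],[0,0,-6.85]],[0,[-2.5,-3.2,0],[0,0,0]],[0,[-2.5,-3.2,0],[0,0,0]],[0,[-2.5,-3.2,0],[0,0,0]]]}}

```text
time_s: 0.52
eef_pos: [0.2476, 0.553, 0.2554]
tool_rot: [-0.033, -3.141, 0.002]
force: [0.8, -0.5, 0.1]
width: 0.0251
finger_force: 0.0
```

Call:
{"op": "move_arm", "data": {"commands": [[0,[-2.5,-3.2,0],[0,0,0]],[0,[-2.5,-3.2,0],[0,0,0]],[0,[-2.5,-3.2,0],[0,0,0]],[0,[-2.5,-3.2,0],[0,0,0]],[0,[-2.5,-3.2,0],[0,0,0]]]}}

```text
time_s: 0.93
eef_pos: [0.3695, 0.3895, 0.2561]
tool_rot: [-0.035, -3.141, 0.0]
force: [0.7, -0.2, -0.4]
width: -0.0001
finger_force: 0.0
```

Call:
{"op": "move_arm", "data": {"commands": [[0,[-2.5,-3.2,0],[0,0,0]],[0,[-2.5,-3.2,0],[0,0,0]],[0,[-2.5,-3.2,0],[0,0,0]],[0,[-2.5,-3.2,0],[0,0,0]],[0,[0,-3.5,0],[0,0,0]]]}}

```text
time_s: 1.35
eef_pos: [0.4691, 0.2239, 0.2563]
tool_rot: [0.041, 3.138, -0.0]
force: [0.6, -0.3, 0.1]
width: 0.0001
finger_force: 0.0
```

Call:
{"op": "move_arm", "data": {"commands": [[0,[0.1,-4,0],[0,0,0]],[0,[0.1,-4,0],[0,0,0]],[0,[0.1,-4,0],[0,0,0]],[0,[0.1,-4,0],[0,0,0]],[0,[0,-3.9,0],[0,0,0]]]}}

```text
time_s: 1.77
eef_pos: [0.4556, 0.0254, 0.2561]
tool_rot: [-0.036, -3.141, -0.0]
force: [0.8, -0.2, 0.4]
width: 0.0001
finger_force: 0.0
```

Call:
{"op": "move_arm", "data": {"commands": [[0,[0,0,3.5],[0,0,0]],[0,[0,0,3.5],[0,0,0]],[0,[0,0,3.5],[0,0,0]],[0,[0,0,3.5],[0,0,0]],[0,[0,0,1.0],[0,0,0]]]}}

```text
time_s: 2.18
eef_pos: [0.4532, 0.027, 0.1022]
tool_rot: [-0.036, -3.133, 0.003]
force: [-0.6, -0.1, -0.8]
width: 0.0001
finger_force: 0.0
```

Run:
```python
from h import *
print(bot.get_obs()['eef_pos'])
a,d,p=snap('scene');print(bot.get_obs()['eef_pos'])
w,dw,pw=snap('wrist');
cv2.imwrite('pics/s1.png',np.vstack([cv2.resize(a[120:220,200:400],(560,280),interpolation=cv2.INTER_CUBIC),cv2.resize(w,(480,300))[:,:].copy() if 0 else cv2.copyMakeBorder(cv2.resize(w,(480,300)),0,0,40,40,0)]))
# cloud of fingertip near tcp
e=bot.get_obs()['eef_pos']
v,u=np.mgrid[0:400,0:640]
for D,pp in((d,p),(dw,pw)):
    C=np.stack([(u-pp['cx'])/pp['fx']*D,(v-pp['cy'])/pp['fy']*D,D,np.ones_like(D)],-1)@pp['pose'].T
    m=(D>0)&(abs(C[...,0]-e[0])<.06)&(abs(C[...,1]-e[1])<.05)&(C[...,2]>.045)
    Q=C[m]
    for z in np.arange(.045,.17,.01):
        q=Q[(Q[:,2]>=z)&(Q[:,2]<z+.01)&(Q[:,0]<.492)]
        if len(q): print(round(z,3),len(q),q[:,0].min().round(3),q[:,0].max().round(3),q[:,1].min().round(3),q[:,1].max().round(3))
    print()
```

```text
[0.45315468 0.02700475 0.10223621]
[0.45342935 0.02708972 0.10249602]
0.075 9 0.454 0.464 0.017 0.038
0.085 24 0.457 0.464 0.016 0.041
0.095 24 0.455 0.464 0.016 0.04
0.105 30 0.438 0.467 0.014 0.041
0.115 37 0.444 0.467 -0.002 0.058
0.125 108 0.44 0.47 -0.008 0.068
0.135 84 0.438 0.471 -0.013 0.073
0.145 91 0.44 0.474 -0.022 0.077
0.155 85 0.454 0.473 -0.022 0.076
0.165 106 0.441 0.475 -0.022 0.077

0.075 118 0.441 0.447 0.016 0.038
0.085 671 0.441 0.447 0.014 0.041
0.095 795 0.441 0.448 0.014 0.041
0.105 895 0.441 0.465 0.014 0.041
0.115 1849 0.439 0.465 -0.003 0.059
0.125 6781 0.439 0.467 -0.011 0.067
0.135 6239 0.435 0.464 -0.019 0.074
0.145 9357 0.435 0.46 -0.023 0.077
0.155 7613 0.435 0.45 -0.023 0.077
0.165 505 0.435 0.438 0.01 0.046
```

View pics/s1.png

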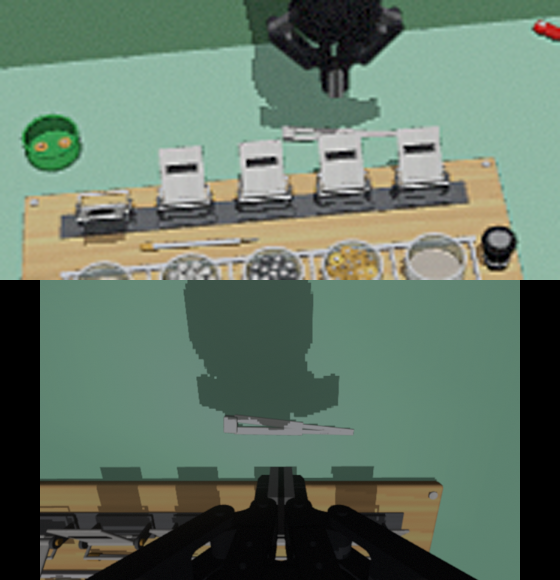

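The picture shows the shut fingertips at crop px (337,95), in front of the brass-dish tag. Depth puts the tip 25 mm below the TCP and the fingers ±11 mm in x. Next: lower, then push.

Call:
{"op": "move_arm", "data": {"commands": [[0,[0,0,1.0],[0,0,0]],[0,[-0.5,0,0.9],[0,0,0]],[0,[-1,0,0],[0,0,0]],[0,[-0.8,0,0],[0,0,0]],[0,[-0.8,0,0],[0,0,0]]]}}

```text
time_s: 2.7
eef_pos: [0.4896, 0.0269, 0.0882]
tool_rot: [0.036, 3.139, 0.001]
force: [0.3, 0.0, 0.7]
width: -0.0002
finger_force: 0.2
```

Call:
{"op": "move_arm", "data": {"commands": [[0,[-0.6,0,0],[0,0,0]],[0,[-0.6,0,0],[0,0,0]],[0,[-0.6,0,0],[0,0,0]],[0,[-0.6,0,0],[0,0,0]],[0,[-0.6,0,0],[0,0,0]]]}}

```text
time_s: 3.12
eef_pos: [0.5182, 0.0261, 0.0874]
tool_rot: [0.036, 3.141, 0.0]
force: [-0.9, -0.6, -0.8]
width: -0.0002
finger_force: 0.0
```

Call:
{"op": "move_arm", "data": {"commands": [[0,[-0.6,0,0],[0,0,0]],[0,[-0.6,0,0],[0,0,0]],[0,[-0.6,0,0],[0,0,0]],[0,[-0.6,0,0],[0,0,0]],[0,[0,0,0],[0,0,0]]]}}

```text
time_s: 3.53
eef_pos: [0.5431, 0.0256, 0.0874]
tool_rot: [0.036, 3.14, 0.0]
force: [0.5, -0.2, -0.4]
width: -0.0003
finger_force: 0.0
```

Call:
{"op": "move_arm", "data": {"commands": [[0,[2,0,0],[0,0,0]],[0,[2,0,0],[0,0,0]],[0,[2,0,0],[0,0,0]],[0,[2,0,0],[0,0,0]],[0,[0,0,0],[0,0,0]]]}}

```text
time_s: 3.95
eef_pos: [0.4567, 0.0272, 0.0867]
tool_rot: [-0.035, -3.135, 0.0]
force: [-1.5, -0.7, -0.9]
width: -0.0002
finger_force: 0.0
```

Call:
{"op": "move_arm", "data": {"commands": [[0,[0,-3.8,0],[0,0,0]],[0,[0,-3.8,0],[0,0,0]],[0,[0,0,0],[0,0,0]],[0,[-0.8,0,0],[0,0,0]],[0,[-0.8,0,0],[0,0,0]]]}}

```text
time_s: 4.37
eef_pos: [0.4767, -0.049, 0.0874]
tool_rot: [0.037, 3.141, 0.001]
force: [0.2, 0.3, -0.8]
width: 0.0003
finger_force: 0.0
```

Run:
```python
from h import *
a,d,p=snap('scene'); print(bot.get_obs()['eef_pos'])
cv2.imwrite('pics/s2.png',cv2.resize(a[140:240,200:400],(600,300),interpolation=cv2.INTER_CUBIC))
```

```text
[ 0.47928079 -0.0481481   0.08766608]
```

View pics/s2.png

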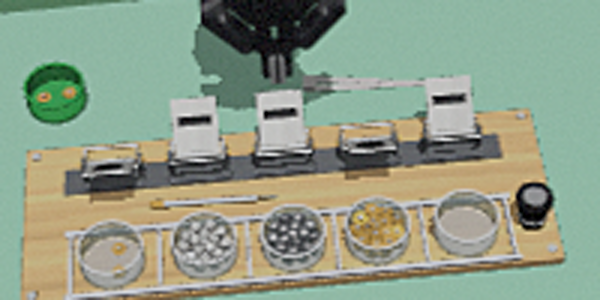

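The brass-dish tag (368,140) now lies back. The fingertip (278,65) stands in front of the dark-dish tag, so I'll push that next.

Call:
{"op": "move_arm", "data": {"commands": [[0,[-0.6,0,0],[0,0,0]],[0,[-0.6,0,0],[0,0,0]],[0,[-0.6,0,0],[0,0,0]],[0,[-0.6,0,0],[0,0,0]],[0,[-0.6,0,0],[0,0,0]]]}}

```text
time_s: 4.83
eef_pos: [0.5065, -0.0492, 0.0872]
tool_rot: [-0.034, -3.141, -0.0]
force: [-0.3, -0.5, -1.3]
width: 0.0001
finger_force: 0.1
```

Call:
{"op": "move_arm", "data": {"commands": [[0,[-0.6,0,0],[0,0,0]],[0,[-0.6,0,0],[0,0,0]],[0,[-0.7,0,0],[0,0,0]],[0,[-0.7,0,0],[0,0,0]],[0,[-0.7,0,0],[0,0,0]]]}}

```text
time_s: 5.25
eef_pos: [0.5396, -0.0504, 0.0873]
tool_rot: [0.036, 3.141, 0.0]
force: [-0.6, -0.6, -0.4]
width: -0.0001
finger_force: 0.0
```

Call:
{"op": "move_arm", "data": {"commands": [[0,[2,0,0],[0,0,0]],[0,[2,0,0],[0,0,0]],[0,[2,0,0],[0,0,0]],[0,[2,0,0],[0,0,0]],[0,[0,0,0],[0,0,0]]]}}

```text
time_s: 5.67
eef_pos: [0.4546, -0.0487, 0.0867]
tool_rot: [-0.037, -3.136, -0.001]
force: [-0.1, -1.0, 1.0]
width: -0.0003
finger_force: 0.0
```

Call:
{"op": "move_arm", "data": {"commands": [[0,[0,-3.8,0],[0,0,0]],[0,[0,-3.8,0],[0,0,0]],[0,[0,0,0],[0,0,0]],[0,[-0.8,0,0],[0,0,0]],[0,[-0.8,0,0],[0,0,0]]]}}

```text
time_s: 6.08
eef_pos: [0.4742, -0.125, 0.0874]
tool_rot: [0.037, 3.141, 0.0]
force: [0.4, 0.9, -0.4]
width: -0.0002
finger_force: 0.0
```

Call:
{"op": "move_arm", "data": {"commands": [[0,[-0.7,0,0],[0,0,0]],[0,[-0.6,0,0],[0,0,0]],[0,[-0.6,0,0],[0,0,0]],[0,[-0.6,0,0],[0,0,0]],[0,[-0.6,0,0],[0,0,0]]]}}

```text
time_s: 6.5
eef_pos: [0.5048, -0.125, 0.0872]
tool_rot: [-0.034, -3.141, -0.0]
force: [-0.1, -0.2, 0.2]
width: 0.0001
finger_force: 0.1
```

Call:
{"op": "move_arm", "data": {"commands": [[0,[-0.6,0,0],[0,0,0]],[0,[-0.7,0,0],[0,0,0]],[0,[-0.7,0,0],[0,0,0]],[0,[-0.7,0,0],[0,0,0]],[0,[-0.7,0,0],[0,0,0]]]}}

```text
time_s: 6.92
eef_pos: [0.5389, -0.1265, 0.0873]
tool_rot: [0.036, 3.141, 0.0]
force: [-0.2, -0.9, -0.4]
width: -0.0001
finger_force: 0.0
```

Call:
{"op": "move_arm", "data": {"commands": [[0,[2,0,0],[0,0,0]],[0,[2,0,0],[0,0,0]],[0,[2,0,0],[0,0,0]],[0,[1,0,-3.5],[0,0,0]],[0,[0,0,-3.5],[0,0,0]]]}}

```text
time_s: 7.33
eef_pos: [0.464, -0.1247, 0.1561]
tool_rot: [-0.038, -3.133, -0.002]
force: [1.8, 0.2, -0.3]
width: -0.0001
finger_force: 0.0
```

Call:
{"op": "move_arm", "data": {"commands": [[0,[0,-2,-2],[0,0,0]],[0,[-3,-2,0],[0,0,0]],[0,[-3,-2,0],[0,0,0]],[0,[-3,-1.5,0],[0,0,0]],[0,[-3.2,0,0],[0,0,0]]]}}

```text
time_s: 7.75
eef_pos: [0.589, -0.2075, 0.178]
tool_rot: [0.045, 3.141, -0.004]
force: [-0.5, -0.1, 0.1]
width: 0.0002
finger_force: 0.0
```

Run:
```python
from h import *
print(bot.get_obs()['eef_pos'])
a,d,p=snap('scene'); print(bot.get_obs()['eef_pos'])
cv2.imwrite('pics/s3.png',cv2.resize(a[140:240,200:400],(600,300),interpolation=cv2.INTER_CUBIC))
```

```text
[ 0.58896598 -0.20745483  0.17797611]
[ 0.59622754 -0.20424794  0.1776991 ]
```

View pics/s3.png

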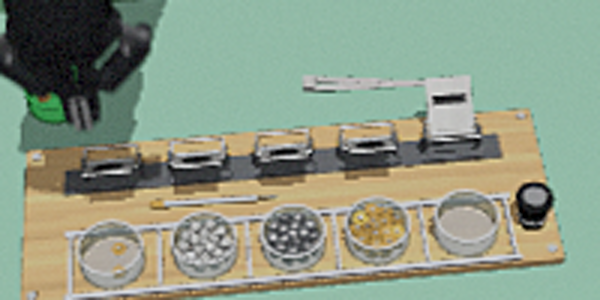

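The three middle tags (200, 285 and 368, v≈145) lie back. The tool is above the gap behind the last tag. Next: descend and pull that leaf forward.

Call:
{"op": "move_arm", "data": {"commands": [[0,[0,0.4,2.5],[0,0,0]],[0,[0,0,2.5],[0,0,0]],[0,[0,0,2.5],[0,0,0]],[0,[0,0,1.5],[0,0,0]],[0,[0,0,0],[0,0,0]]]}}

```text
time_s: 8.22
eef_pos: [0.5862, -0.1974, 0.0835]
tool_rot: [-0.035, -3.134, -0.003]
force: [0.3, 0.2, 1.0]
width: -0.0004
finger_force: 0.0
```

Call:
{"op": "move_arm", "data": {"commands": [[0,[0.6,0,0],[0,0,0]],[0,[0.6,0,0],[0,0,0]],[0,[0.6,0,0],[0,0,0]],[0,[0.6,0,0],[0,0,0]],[0,[0.6,0,0],[0,0,0]]]}}

```text
time_s: 8.63
eef_pos: [0.5581, -0.1981, 0.0884]
tool_rot: [0.036, 3.14, -0.0]
force: [0.3, -0.4, -0.4]
width: 0.0
finger_force: 0.0
```

Call:
{"op": "move_arm", "data": {"commands": [[0,[0.7,0,0],[0,0,0]],[0,[0.7,0,0],[0,0,0]],[0,[0.7,0,0],[0,0,0]],[0,[0.7,0,0],[0,0,0]],[0,[0.7,0,0],[0,0,0]]]}}

```text
time_s: 9.05
eef_pos: [0.5227, -0.1971, 0.0873]
tool_rot: [-0.036, -3.141, -0.0]
force: [0.1, -0.0, -0.6]
width: -0.0
finger_force: 0.0
```

Call:
{"op": "move_arm", "data": {"commands": [[0,[-1.5,0,0],[0,0,0]],[0,[-1.5,0,-1],[0,0,0]],[0,[0,0,-4],[0,0,0]],[0,[0,0,-4],[0,0,0]],[0,[0,0,-4],[0,0,0]]]}}

```text
time_s: 9.47
eef_pos: [0.5527, -0.1977, 0.2181]
tool_rot: [-0.036, -3.139, -0.0]
force: [1.1, -0.3, -0.1]
width: -0.0
finger_force: 0.0
```

Call:
{"op": "move_arm", "data": {"commands": [[0,[0,-4,-3],[0,0,0]],[0,[0,-4,0],[0,0,0]],[0,[0,-4,0],[0,0,0]],[0,[0,0,0],[0,0,0]],[0,[0,0,0],[0,0,0]]]}}

```text
time_s: 9.88
eef_pos: [0.5491, -0.3143, 0.2421]
tool_rot: [-0.045, -3.14, 0.002]
force: [-0.1, 1.2, -0.5]
width: -0.0002
finger_force: 0.0
```

Run:
```python
from h import *
a,d,p=snap('scene'); print(bot.get_obs()['eef_pos'])
cv2.imwrite('pics/s4.png',cv2.resize(a[140:250,190:400],(630,330),interpolation=cv2.INTER_CUBIC))
```

```text
[ 0.55006404 -0.31161718  0.2417159 ]
```

View pics/s4.png

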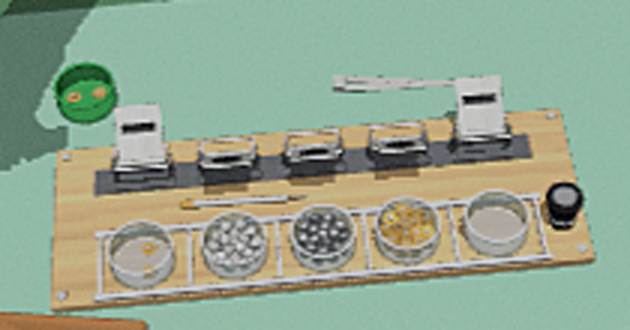

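The tags at (140,140) and (478,108), by the two dishes that are not full, show their bars forward. The three between them lie back to the full dishes. Nothing else has moved, so I'm handing in.

```bash
python3 -c "
from rig import workorder
print(workorder.hand_in())"
```

```text
the job is handed in; nothing more can be done
None
```

The job is handed in, with no verdict returned: in the last picture the three full dishes' tags lie back towards them, the two others lie forward with the bar face up, and nothing else had visibly moved.

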